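# Seat the balance pan and start its calibration with the stylus

## Task

The bench balance has just been cleaned and its weighing pan is only half pushed on: its front edge stands proud. Press the pan down until it sits fully home and level, and only then, with the tip of the stylus from the tool rack and with nothing touching the pan, press the recessed calibration key fully down and hold it for a second. Hang the stylus upright in the rack again, let go of it, and leave everything else where it stands.

Things in the scene. Friction and masses are not known exactly. Their poses are not given: they have to be found in the camera images.
- balance: Fixed white bench balance, 260 (x) x 200 (y) x 67 mm high. Origin: centre of its underside; x points from the sloping display (front) to the back, y to the left seen from the front. The flat deck, 58 mm up, carries the steel weighing pan; in the strip before the pan lie the recessed calibration key (left, +y) and a flush round glass spirit level (right, -y; not a key).
- pan (a joint): Tilt of the pan about its rear pins (rad): 0 = home and level, 0.05 to 0.085 at the start, stop at 0.09. Pan 130 (x) x 140 (y) mm, centre 45 mm behind the balance's origin, pins 85 mm behind it. The front edge stands 5 to 9 mm proud, held by rubber grommets: it stays where left; about 6 N straight down near the front edge moves it, up to a hard stop at home.
- pan_edge (a point): Point on top of the pan, mid-width, 15 mm behind its front edge: a good place to press down. It moves with the pan and is 66.5 mm above the bench when the pan is home.
- cal_key (a joint): Travel of the calibration key (m): 0 = up, 0.004 = fully down. Vertical spring button with a flat black cap of 9.6 mm at the bottom of a round 12 mm hole in the deck; its top lies 5 mm below the deck when up, 9 mm when fully down. It gives way from 1.5 N, needs 4.5 N to be fully down, then stops hard; it springs back when released.
- key_mouth (a point): Centre of the mouth of the 12 mm hole over the calibration key, level with the deck, 58 mm above the bench; 37 mm in front of the balance's origin and 70 mm to its +y. Too narrow for a finger.
- stylus_grip (a point): Middle of the stylus handle: round, black, 14 mm in diameter, 60 mm long, with a round collar (22 mm diameter, 4 mm thick) below it, then a straight steel shaft 6 mm in diameter, 55 mm long, round end. It hangs upright by its collar in an end hole of the rack. The point is 34 mm above the collar's underside, 30 mm below the top, 89 mm above the tip. 32 to 56 g.
- stylus_tip (a point): Lowest point of the stylus shaft, on its axis.
- stylus: The stylus itself; origin on its axis at the underside of the collar, 55 mm above the tip, z towards the handle.
- rack: Fixed tool rack, 75 (x) x 150 (y) x 80 mm high: white top plate 8 mm thick on two end cheeks over a 10 mm steel base. Origin: centre of its underside. Three through holes of 14 mm in a row along y, 45 mm apart; the middle one is empty. Rack and balance stand on opposite sides (left, right) of the bench, either way round.
- rack_hole0 (a point): Centre of the mouth of the rack's hole at y = -45 mm, level with the rack's top (80 mm above the bench). A tool hangs with the underside of its collar at this height.
- rack_hole1 (a point): The same for the middle hole, y = 0.
- rack_hole2 (a point): The same for the hole at y = +45 mm.
- spatula_grip (a point): Bystander: middle of the handle of a small spatula that hangs in the other end hole of the rack; flat black handle 20 x 7 mm in section, as high as the stylus handle, with a rectangular collar. Leave it alone.
- beaker: Bystander: empty glass beaker, 68 mm in diameter, 85 mm high, on the bench. Origin: centre of its underside.
- weight: Bystander: steel 200 g check weight with a knob, 32 mm in diameter, 55 mm high, on the bench. Origin: centre of its underside.
- bottle: Bystander: glass jar with a blue cap, 68 mm in diameter, 130 mm high, on the bench. Origin: centre of its underside.
Things that resemble listed ones, but are neither listed nor needed, are in the scene too. There is more than one size of the rack; the one meant has the size given above.

How it is judged:
By the outcome, as a careful person would: the job done as asked, in the order asked, and still so for the second after the job is handed in, with the robot touching nothing.
It also fails if it takes over 67 s, if anything falls off the work surface, if the arm or the gripper's body presses on something with over 40 N, if the wrist force passes 120 N, or if a joint passes its speed limit or range.

## Robot

A 6-joint arm with a two-finger parallel gripper is mounted at the origin on the work surface. World frame = base frame: x ahead of the robot, y to its left, z up, the work surface at z = 0. Lengths are in m, angles in rad, forces in N, time in s.
With the tool pointing down it reaches from about 0.4 to 0.825 m from the base axis. Payload 7 kg.
Tool frame: the origin (TCP) lies midway between the tips of the shut fingers; the grasp point (between the pads) lies 19 mm behind it (grip_depth is the z of the grasp point in the tool frame, in m); z points along the fingers, y is the direction in which the jaws open and shut (so a half turn about z gives the same grasp; the last joint's range is limited). The gripper opens to 88 mm and grips with 3 to 60 N. Pads are 19 mm wide; open, the fingers measure 130 mm over their backs; the gripper's body (78 mm by 193 mm) begins 47 mm behind the grasp point.
Start: joints at [1.505, 0.359, 0.012, 0, -1.224, -0.288], TCP at [0.234, 0.633, 0.227] pointing down, gripper open.
Joint ranges: [-3.07, 3.07], [-1.43, 2.12], [-1.02, 1.25], [-3.03, 1.67], [-3.05, -0], [-3.03, 3.03]. Speed limits (rad/s): [2.39, 2.39, 3.01, 3.14, 3.14, 3.14].

## Interface

Orientations are given as a unit quaternion [x, y, z, w].
In Python, from bench import * gives the robot as it stands. The module is installed in compiled form; this text tells all that it offers. Calls block until the motion is done:
- goto(position, orientation): joint-space move of the TCP to a pose.
- move_linear(position, frame=None, velocity=0.15): straight line of the TCP; frame=None keeps the orientation; velocity is the mean speed in m/s.
- movej(angles): joint-space move.
- gripper_open() and grab(newtons=None): open the fingers fully, or close them until they stop; newtons is the grip in N (None keeps the last).
- sleep(seconds).
- solve_ik(position, orientation): joint angles nearest the present ones, or None.
- get_state(): the state.
- read_camera(name): name is "scene" or "top" or "wrist"; returns the picture (400x640x3 uint8, red, green, blue); there is no depth.
- camera_model(name): a dict with "fov_y" (degrees; the focal length in pixels is half the picture's height over the tangent of half this angle, whatever the lens; pixels are square), "cx", "cy" (the principal point, pixels), "eye" and "orientation" of the camera in the world; the wrist camera has in their place "mount" (4x4, takes a point from camera to tool coordinates, whose origin is the TCP and whose axes are the flange's). Camera axes: x right, y down, z forward; pixel columns grow to the right and rows downward; lengths in m; the calibration is good to about 2 mm. A picture is of the moment at which its call begins: read the wrist's pose just before it. camera_model takes no time and is no camera call.
A pose or a line that the arm cannot do raises PlanningError and nothing moves.
- close_job(): hands the job in, once; it reports no verdict.
Trained networks look in the newest picture that a camera, given by its name, has taken for a name from the list of things; names that differ only in an ending like _2 or _b are one class to them, and where a whole thing is asked for, a point or a joint stands for the part that bears it (a point fixed in the world has none). Each returns a list of dicts, best first, with "score" (0 to 1); they miss things now and then, are a little off and sometimes report something else, mostly with a low value. They report only what shows in the picture. A call takes as long as a camera call. They do not tell look-alikes from the thing itself.
- masks_of(camera, query): "region" (400x640 bool, what is visible of it) and "pixel" ([column, row] in pixels, amid what is visible of it).
The state is a dict: "time_s": time; "joint_positions": joint angles; "qd": joint speeds; "effort": joint torques, N m; "tcp_pos": TCP position; "orientation": TCP orientation; "wrist_force": force on the tool from outside, world axes, zero at the start; "moment": the same for the moment, N m; "opening": finger opening in m.
Only numpy, scipy, OpenCV 4.12 (cv2) and the standard library are available. Lean on these libraries where they do the work, as an engineer would, in place of code of your own. Each camera call takes 0.05 s, during which the arm holds its last target.

## Working session

There is one attempt and no reset: what is moved stays moved. The work goes in short steps, each a Python script; the robot and the scene stay as the last script left them, time stands still between calls to the robot, and variables do not carry over. Pictures are saved under pics/ and viewed, and the job is handed in when it is done.

```bash
mkdir -p pics; ls
python3 - <<'E'
from bench import *
import cv2, numpy as np
s=get_state(); print({k:np.round(v,3) for k,v in s.items()})
for c in ["scene","top","wrist"]:
    im=read_camera(c); cv2.imwrite(f"pics/{c}0.png",im[:,:,::-1]); print(c,camera_model(c))
E
```

```text
pics
{'time_s': np.float64(0.0), 'joint_positions': array([ 1.505,  0.359,  0.011, -0.   , -1.224, -0.288]), 'qd': array([-0.   , -0.   ,  0.001, -0.   , -0.001,  0.001]), 'effort': array([-0.0000e+00, -5.8272e+01,  2.9304e+01,  6.9960e+00,  7.0000e-03,
       -0.0000e+00]), 'tcp_pos': array([0.234, 0.633, 0.226]), 'orientation': array([ 0.984, -0.176, -0.   ,  0.001]), 'wrist_force': array([ 0.003, -0.555, -0.737]), 'moment': array([-0.016, -0.033, -0.013]), 'opening': np.float64(0.087)}
scene {'fov_y': 48.83162346727416, 'cx': 326.9797590382603, 'cy': 197.05746481101153, 'eye': array([1.11308642, 0.5597293 , 1.02447386]), 'orientation': array([ 0.33831967,  0.87892114, -0.31546596, -0.11626982])}
top {'fov_y': 47.748855441010384, 'cx': 315.9542842821811, 'cy': 201.44218412860553, 'eye': array([ 0.51837268, -0.0144296 ,  1.40871397]), 'orientation': array([-0.70633367,  0.70733248, -0.02038305,  0.01892207])}
wrist {'fov_y': 64.34627832107061, 'cx': 326.6131740729653, 'cy': 195.82798460023548, 'mount': array([[-2.65453754e-05, -9.60851722e-01, -2.77063111e-01,
         7.41825255e-02],
       [ 9.99999593e-01,  2.24335132e-04, -8.73801501e-04,
         6.33865703e-06],
       [ 9.01748667e-04, -2.77063021e-01,  9.60851325e-01,
        -1.57469957e-01],
       [ 0.00000000e+00,  0.00000000e+00,  0.00000000e+00,
         1.00000000e+00]])}
```

View pics/scene0.png

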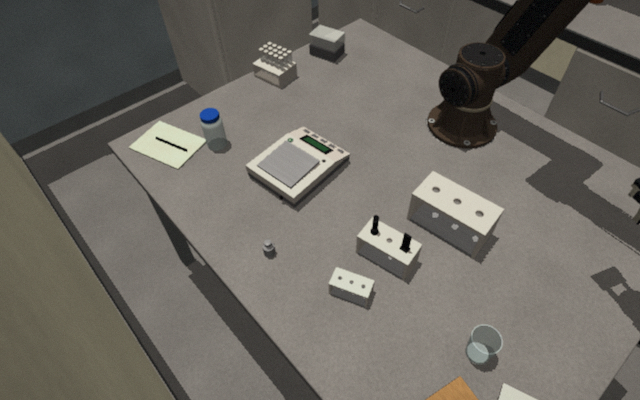

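View pics/top0.png

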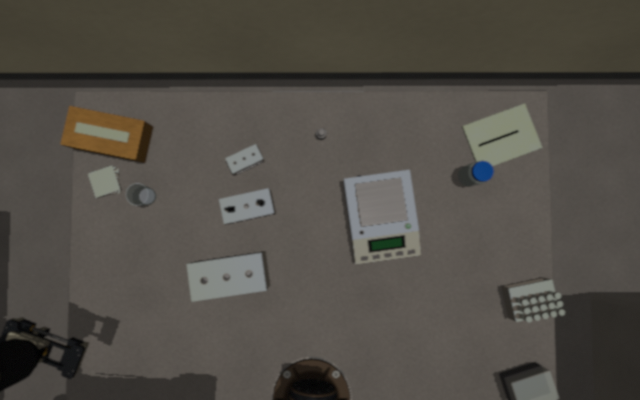

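View pics/wrist0.png

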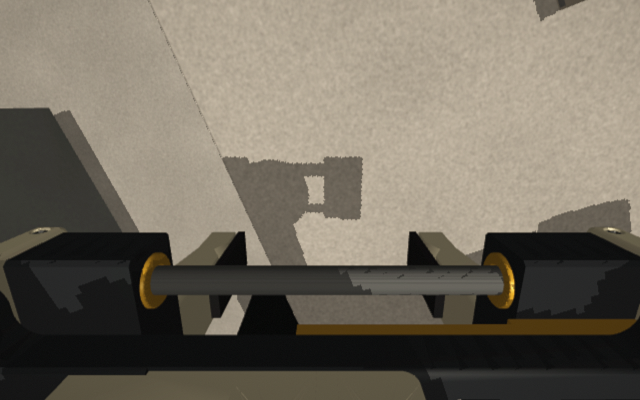

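Top view: the balance is at about (383,215) with its display towards the robot. The rack with tools is at about (246,206), with handles at (230,208) and (261,203). There are larger and smaller decoy racks. Next I'll run the networks on these.

```bash
cat > h.py <<'E'
from bench import *
import cv2, numpy as np
from scipy.spatial.transform import Rotation as R
def cam(name,st=None):
    m=camera_model(name); f=200/np.tan(np.radians(m["fov_y"])/2)
    if name=="wrist":
        T=np.eye(4);T[:3,:3]=R.from_quat(st["orientation"]).as_matrix();T[:3,3]=st["tcp_pos"]
        T=T@np.array(m["mount"])
        return f,m["cx"],m["cy"],T[:3,:3],T[:3,3]
    return f,m["cx"],m["cy"],R.from_quat(m["orientation"]).as_matrix(),np.array(m["eye"])
def onplane(c,px,z):
    f,cx,cy,Rm,e=c
    d=Rm@np.array([(px[0]-cx)/f,(px[1]-cy)/f,1.]); return e+d*(z-e[2])/d[2]
def proj(c,p):
    f,cx,cy,Rm,e=c
    q=Rm.T@(np.asarray(p)-e); return np.array([cx+f*q[0]/q[2],cy+f*q[1]/q[2]])
def shot(name,fn):
    s=get_state(); im=read_camera(name); cv2.imwrite("pics/"+fn,im[:,:,::-1]); return cam(name,s),im,s
def down(yaw):  # tool x axis at world angle yaw, z down
    c,s=np.cos(yaw),np.sin(yaw)
    return R.from_matrix(np.array([[c,s,0],[s,-c,0],[0,0,-1]]).T.T).as_quat()
E
python3 - <<'E'
from h import *
for c in ["top","scene"]:
    C,im,s=shot(c,c+"1.png")
    for q,z in [("stylus_grip",.114),("spatula_grip",.114),("rack",.08),("balance",.06),("pan_edge",.07),("cal_key",.055),("beaker",.0425),("weight",.03),("bottle",.065)]:
        for r in masks_of(c,q)[:4]:
            m=r["region"]; ys,xs=np.nonzero(m); rc=cv2.minAreaRect(np.column_stack([xs,ys]).astype(np.float32)) if len(xs) else None
            print(c,q,round(r["score"],2),np.round(r["pixel"],1),m.sum(),np.round(onplane(C,r["pixel"],z),3),np.round(rc[0]),np.round(rc[1]),round(rc[2]))
print(get_state()["time_s"])
E
```

```text
top stylus_grip 0.63 [255.7 203.9] 39 [0.584 0.156 0.114] [260. 202.] [6. 6.] 45
top spatula_grip 0.49 [228.2 210.5] 47 [0.565 0.234 0.114] [230. 209.] [6. 9.] 72
top spatula_grip 0.16 [245.6 205.2] 1345 [0.58  0.185 0.114] [247. 206.] [27. 54.] 77
top rack 0.68 [242.3 156.7] 677 [0.725 0.201 0.08 ] [244. 160.] [20. 34.] 63
top rack 0.6 [247.3 205.6] 1376 [0.58  0.185 0.08 ] [246. 206.] [27. 54.] 77
top rack 0.55 [224.9 275.7] 3131 [0.376 0.249 0.08 ] [228. 276.] [40. 82.] 82
top balance 0.72 [384.4 217.5] 5799 [ 0.545 -0.221  0.06 ] [381. 216.] [87. 68.] 82
top pan_edge 0.73 [381.7 199.6] 2084 [ 0.598 -0.212  0.07 ] [380. 201.] [45. 47.] 81
top beaker 0.77 [140.2 192.7] 583 [0.622 0.515 0.042] [140. 194.] [23. 31.] 90
top beaker 0.64 [228.5 209.3] 60 [0.571 0.247 0.042] [229. 209.] [ 6. 10.] 90
top weight 0.48 [318.3 134.8] 98 [ 0.801 -0.025  0.03 ] [320. 134.] [11.  9.] 90
top bottle 0.61 [476.2 173.3] 678 [ 0.677 -0.497  0.065] [475. 173.] [22. 36.] 72
scene stylus_grip 0.63 [286.2 164.7] 1562 [ 0.628 -0.167  0.114] [288. 163.] [51. 39.] 33
scene spatula_grip 0.59 [403.9 243.9] 133 [0.581 0.237 0.114] [406. 244.] [ 9. 17.] 18
scene rack 0.94 [453.  211.8] 4765 [0.387 0.245 0.08 ] [451. 214.] [89. 58.] 30
scene rack 0.63 [352.8 286.6] 1171 [0.741 0.225 0.08 ] [350. 287.] [44. 28.] 22
scene rack 0.6 [386.8 252.3] 2284 [0.612 0.213 0.08 ] [386. 249.] [65. 43.] 28
scene balance 0.86 [295. 165.] 4587 [ 0.58  -0.191  0.06 ] [296. 163.] [64. 89.] 48
scene pan_edge 0.61 [403.5 242.7] 112 [0.554 0.219 0.07 ] [406. 243.] [ 8. 16.] 17
scene pan_edge 0.59 [288.5 161.2] 1621 [ 0.59  -0.208  0.07 ] [287. 164.] [42. 47.] 45
scene beaker 0.75 [485.2 344.6] 1086 [0.606 0.516 0.042] [481. 344.] [33. 40.] 45
scene weight 0.7 [266.  251.1] 182 [ 0.82  -0.023  0.03 ] [268. 248.] [17. 12.] 90
scene bottle 0.73 [213.2 131.2] 870 [ 0.683 -0.481  0.065] [212. 129.] [43. 22.] 72
1.15
```

The tool rack measures about 159 x 79 mm in the top view, which matches the listed size. The stylus is in the right hole, at about (0.58, 0.15). I'll take wrist close-ups of the rack and the balance.

Run:
```python
from h import *
q=down(-np.pi/2)
print(solve_ik([.575,.265,.25],q),solve_ik([.545,-.14,.25],q))
goto([.575,.265,.25],q); print(get_state()["time_s"])
C,im,s=shot("wrist","w_rack.png"); np.save("c_rack.npy",np.array([*C[:3],*C[3].ravel(),*C[4]]))
for n in ["stylus_grip","spatula_grip","rack"]:
    for r in masks_of("wrist",n)[:3]:
        m=r["region"];ys,xs=np.nonzero(m);rc=cv2.minAreaRect(np.column_stack([xs,ys]).astype(np.float32))
        print(n,round(r["score"],2),np.round(r["pixel"],1),m.sum(),[np.round(a,1) for a in rc],np.round(onplane(C,r["pixel"],.08),3))
        if r["score"]>.4: cv2.imwrite(f"pics/m_{n}.png",m.astype(np.uint8)*255)
goto([.545,-.14,.25],q); print(get_state()["time_s"])
C,im,s=shot("wrist","w_bal.png"); np.save("c_bal.npy",np.array([*C[:3],*C[3].ravel(),*C[4]]))
for n in ["balance","pan_edge","cal_key"]:
    for r in masks_of("wrist",n)[:3]:
        m=r["region"];ys,xs=np.nonzero(m);rc=cv2.minAreaRect(np.column_stack([xs,ys]).astype(np.float32))
        print(n,round(r["score"],2),np.round(r["pixel"],1),m.sum(),[np.round(a,1) for a in rc],np.round(onplane(C,r["pixel"],.058),3))
print(get_state()["time_s"])
```

```text
[ 0.73963307  0.27699578 -0.0511818   0.         -1.24261875 -0.73963307] [ 0.09638741  0.15965717 -0.2035563   0.         -1.20758285 -0.09638741]
2.975
stylus_grip 0.7 [311.2  50.7] 586 [array([309.6,  49.8]), array([33.4, 21.5]), np.float64(80.5)] [0.589 0.143 0.08 ]
spatula_grip 0.67 [331.3 149. ] 440 [array([330.8, 152.6]), array([30.8, 17.7]), np.float64(83.7)] [0.569 0.236 0.08 ]
rack 0.8 [191.9 110.7] 5901 [array([192.4, 109.8]), array([104.2,  60.7]), np.float64(60.5)] [0.708 0.198 0.08 ]
rack 0.73 [321.7  99.5] 10948 [array([322. ,  97.8]), array([158.9,  80.7]), np.float64(76.6)] [0.579 0.187 0.08 ]
rack 0.55 [520.2 134.7] 31307 [array([527.7, 144.2]), array([232.5, 176.4]), np.float64(87.1)] [0.378 0.221 0.08 ]
4.675
balance 0.91 [314.1  95.4] 45809 [array([320.3,  95.1]), array([198.7, 256.6]), np.float64(82.3)] [ 0.558 -0.222  0.058]
pan_edge 0.77 [280.8 100.8] 17682 [array([280.4, 105.4]), array([143.8, 131.2]), np.float64(81.3)] [ 0.593 -0.217  0.058]
cal_key 0.37 [362.8 162.2] 61 [array([365., 162.]), array([8., 8.]), np.float64(90.0)] [ 0.505 -0.152  0.058]
4.875
```

View pictures.

View pics/w_rack.png

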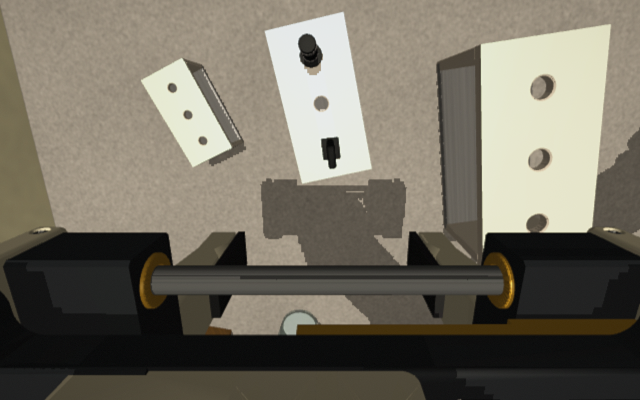

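View pics/w_bal.png

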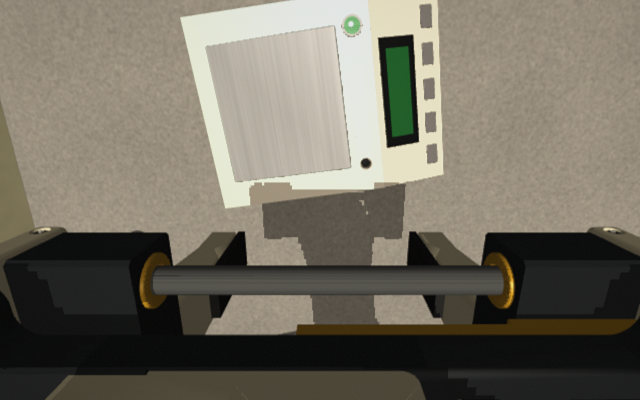

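The rack view shows the stylus (round knob) at (311,50), the empty middle hole at (321,103) and the spatula at (331,152). In the balance view the key hole is at (365,163) and the spirit level at (352,25). Now I'll measure these precisely.

Run:
```python
from h import *
def ld(f):
    a=np.load(f); return a[0],a[1],a[2],a[3:12].reshape(3,3),a[12:]
C=ld("c_rack.npy"); im=cv2.imread("pics/w_rack.png"); g=cv2.cvtColor(im,cv2.COLOR_BGR2GRAY)
m=(g>195).astype(np.uint8); n,l,st,ce=cv2.connectedComponentsWithStats(m)
k=l[90,310]; mm=(l==k).astype(np.uint8); print("area",st[k])
cs,_=cv2.findContours(mm,cv2.RETR_EXTERNAL,cv2.CHAIN_APPROX_NONE)
c=max(cs,key=cv2.contourArea)[:,0]
W=np.array([onplane(C,p,.08)[:2] for p in cv2.convexHull(c)[:,0]],np.float32)
rc=cv2.minAreaRect(W*1000); print("rack mm",rc)
def dark(g,x,y,r,th,z,C):
    s=g[y-r:y+r+1,x-r:x+r+1].astype(float); w=np.clip(th-s,0,None); yy,xx=np.mgrid[-r:r+1,-r:r+1]
    p=np.array([x+(w*xx).sum()/w.sum(),y+(w*yy).sum()/w.sum()]); return p,onplane(C,p,z),(w>0).sum()
print("hole1",dark(g,321,103,11,200,.08,C))
cv2.imwrite("pics/rz.png",cv2.resize(im[0:200,250:390],None,fx=4,fy=4,interpolation=2)[:600])
C=ld("c_bal.npy"); im=cv2.imread("pics/w_bal.png"); g=cv2.cvtColor(im,cv2.COLOR_BGR2GRAY)
print("key",dark(g,365,163,9,150,.058,C))
hsv=cv2.cvtColor(im,cv2.COLOR_BGR2HSV); s=hsv[10:42,335:370]; mk=(s[:,:,1]>60)&(s[:,:,0]>40)&(s[:,:,0]<90); ys,xs=np.nonzero(mk); p=[335+xs.mean(),10+ys.mean()]
print("level",p,onplane(C,p,.058))
cv2.imwrite("pics/bz.png",cv2.resize(im[0:215,170:450],None,fx=2.8,fy=2.8,interpolation=2))
```

```text
area [  265    12   107   172 10665]
rack mm ((580.0389404296875, 191.00428771972656), (75.21288299560547, 150.05599975585938), 12.300990104675293)
hole1 (array([320.75461381, 102.83694084]), array([0.58011469, 0.19039286, 0.08      ]), np.int64(185))
key (array([365.46456484, 162.83984634]), array([ 0.50187658, -0.1509149 ,  0.058     ]), np.int64(86))
level [np.float64(351.7032967032967), np.float64(24.774725274725277)] [ 0.52029834 -0.28905262  0.058     ]
```

View pics/rz.png

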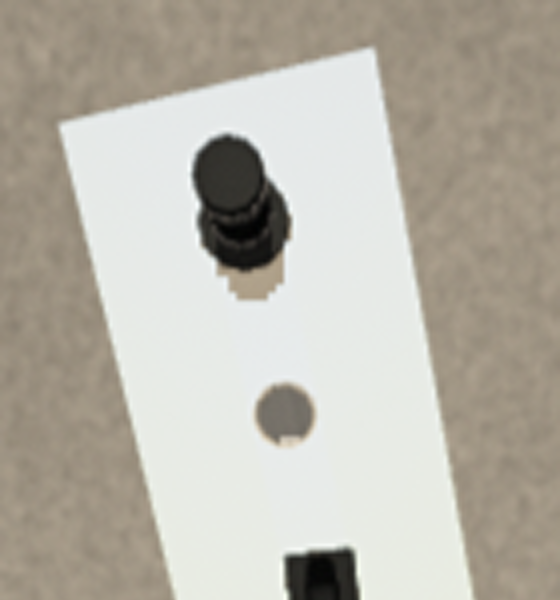

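View pics/bz.png

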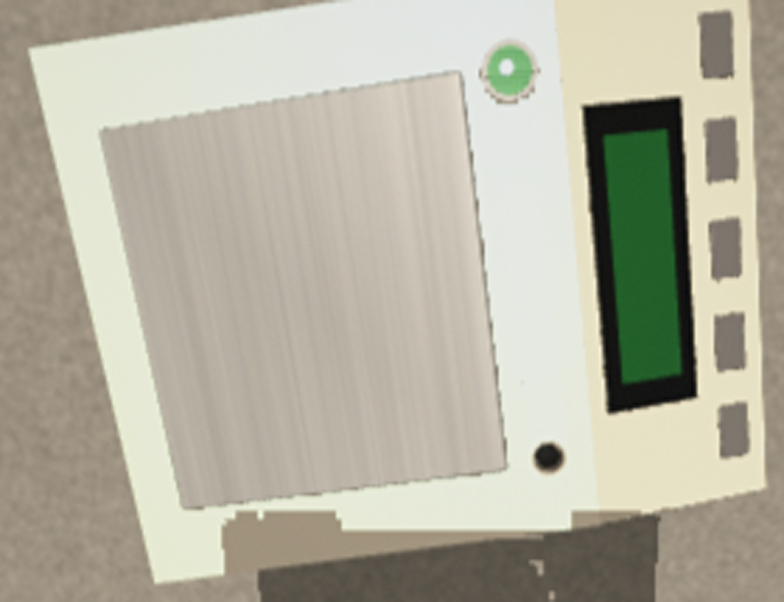

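The rack fits at 75.2 x 150.1 mm, centred at (0.580, 0.191). The key is at (0.5019, -0.1509), with the balance yawed about 7.6°. That puts pan_edge at about (0.543, -0.216), so I'll press there with the fingers shut.

Run:
```python
from h import *
grab(10)
q=down(-np.pi/2)
goto([.5428,-.2161,.11],q)
move_linear([.5428,-.2161,.082],velocity=.08)
f0=get_state()["wrist_force"]; print(f0, get_state()["time_s"])
z=.080
while z>.060:
    move_linear([.5428,-.2161,z],velocity=.03)
    s=get_state(); f=s["wrist_force"]-f0
    print(round(z,4),np.round(s["tcp_pos"],4),np.round(f,2),round(s["time_s"],2))
    if f[2]>20: break
    z-=.001
```

```text
[0.22291882 0.07348444 0.80097309] 7.4833
0.08 [ 0.543  -0.2161  0.0803] [-0.09 -0.5  -0.58] 7.73
0.079 [ 0.5428 -0.2162  0.079 ] [ 0.55  0.07 -0.87] 7.98
0.078 [ 0.5427 -0.2161  0.0779] [-0.   -0.79 -1.24] 8.23
0.077 [ 0.5427 -0.2161  0.0769] [-0.61 -0.38 -0.21] 8.48
0.076 [ 0.5427 -0.2161  0.0759] [ 0.11 -0.75 -0.64] 8.73
0.075 [ 0.5427 -0.2161  0.0749] [-0.2  -0.5  -0.39] 8.98
0.074 [ 0.5428 -0.2161  0.0739] [ 0.37 -0.65 -0.39] 9.23
0.073 [ 0.5427 -0.2161  0.0729] [ 0.38  0.28 -0.07] 9.48
0.072 [ 0.5429 -0.2162  0.0722] [-1.41 -0.1   1.77] 9.73
0.071 [ 0.5428 -0.2162  0.0712] [-2.13  0.68  4.07] 9.98
0.07 [ 0.5427 -0.2161  0.0701] [-1.54 -0.53  4.6 ] 10.23
0.069 [ 0.5426 -0.2162  0.069 ] [-2.19 -0.49  3.08] 10.48
0.068 [ 0.5426 -0.2162  0.0679] [-1.87 -0.61  4.03] 10.73
0.067 [ 0.5426 -0.2162  0.0669] [-3.23 -0.41  3.53] 10.98
0.066 [ 0.5426 -0.2162  0.0667] [-6.32  0.22  9.56] 11.23
0.065 [ 0.5426 -0.2162  0.0666] [-7.33  1.85 17.66] 11.48
0.064 [ 0.5426 -0.2162  0.0665] [-9.06  4.5  25.93] 11.73
```

The pan reached its hard stop at z = 0.0665, as specified. I'll retract and check it, remeasure the key from a second viewpoint, then go above the stylus.

Run:
```python
from h import *
q=down(-np.pi/2)
move_linear([.5428,-.2161,.12],velocity=.15)
goto([.50,-.075,.20],q); sleep(.2)
C,im,s=shot("wrist","w_bal2.png"); print(s["tcp_pos"],s["time_s"])
g=cv2.cvtColor(im,cv2.COLOR_RGB2GRAY)
p=proj(C,[.5019,-.1509,.058]); print("pred",p)
x,y=np.round(p).astype(int); r=11
S=g[y-r:y+r+1,x-r:x+r+1].astype(float); w=np.clip(150-S,0,None); yy,xx=np.mgrid[-r:r+1,-r:r+1]
p=[x+(w*xx).sum()/w.sum(),y+(w*yy).sum()/w.sum()]; print(p,onplane(C,p,.058))
for z in (.058,.053):print(onplane(C,p,z))
gripper_open()
q2=down(np.radians(-77.7))
goto([.5896,.1467+.09,.215],q2); sleep(.2)
C,im,s=shot("wrist","w_rack2.png"); print(s["tcp_pos"],s["time_s"])
np.save("c_rack2.npy",np.array([*C[:3],*C[3].ravel(),*C[4]]))
for n in ["stylus_grip"]:
    for r in masks_of("wrist",n)[:2]: print(r["score"],r["pixel"])
print("pred top",proj(C,[.5896,.1467,.144]),"collar",proj(C,[.5896,.1467,.084]), "hole1",proj(C,[.580,.1907,.08]))
```

```text
[ 0.49979064 -0.07573368  0.19889344] 13.1667
pred [323.33400472 103.25419222]
[np.float64(323.74733302411875), np.float64(104.02620593692022)] [ 0.50153007 -0.15023114  0.058     ]
[ 0.50153007 -0.15023114  0.058     ]
[ 0.50156621 -0.15022995  0.053     ]
[0.58975306 0.2354287  0.2153958 ] 16.0917
0.9 [349.3, 83.7]
pred top [353.82426604  85.18785528] collar [348.18124394  89.09831243] hole1 [347.06157115 141.25019628]
```

View pics/w_bal2.png

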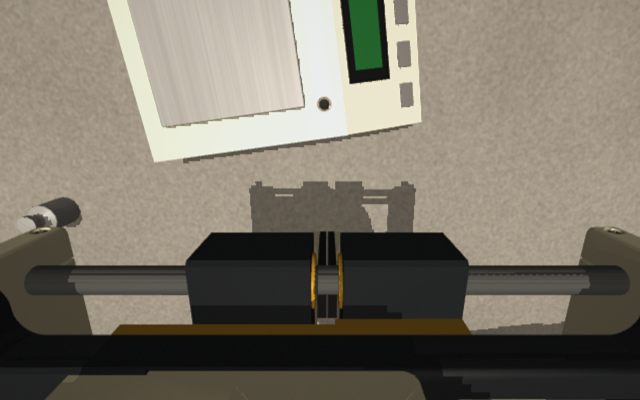

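View pics/w_rack2.png

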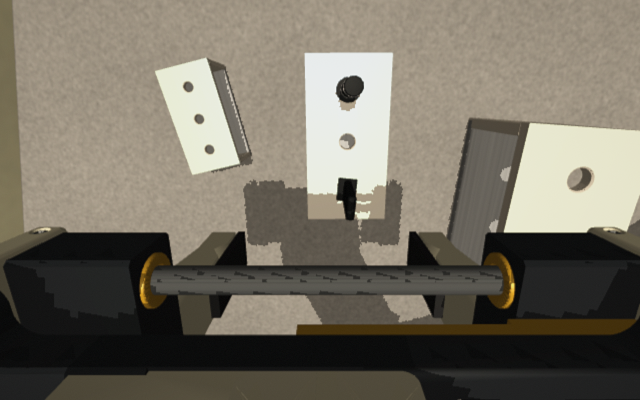

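The pan lies flat, and the key remeasured to within 0.8 mm. The stylus and hole predictions match the rack view. Next is the grasp.

Run:
```python
from h import *
q2=down(np.radians(-77.7)); X,Y=.5896,.1467
goto([X,Y,.18],q2)
move_linear([X,Y,.095],velocity=.12)
s=get_state(); print(np.round(s["tcp_pos"],4),s["wrist_force"],s["time_s"])
grab(30); s=get_state(); print("opening",s["opening"],np.round(s["tcp_pos"],4),np.round(s["wrist_force"],2))
move_linear([X,Y,.185],velocity=.12); sleep(.15)
C,im,s=shot("wrist","w_held.png"); print(s["opening"],np.round(s["tcp_pos"],4),np.round(s["wrist_force"],2),s["time_s"])
T=R.from_quat(s["orientation"]).as_matrix()
print("tip pred px",proj(C,s["tcp_pos"]+T@[0,0,.07]),"collar px",proj(C,s["tcp_pos"]+T@[0,0,.015]))
for n in ["stylus_tip"]:
    for r in masks_of("wrist",n)[:2]: print(r["score"],r["pixel"],r["region"].sum())
```

```text
[0.5902 0.1472 0.0957] [-0.51512375 -0.09603169  0.45201859] 17.525
opening 0.013410503153119688 [0.5896 0.1467 0.0949] [-0.7  -0.27 -1.01]
0.013794085871009778 [0.5891 0.1465 0.1839] [-0.1   0.26 -0.57] 19.725
tip pred px [326.07030421 206.923656  ] collar px [325.84740223 236.14324823]
0.78 [326.6, 250.5] 1758
```

View pics/w_held.png

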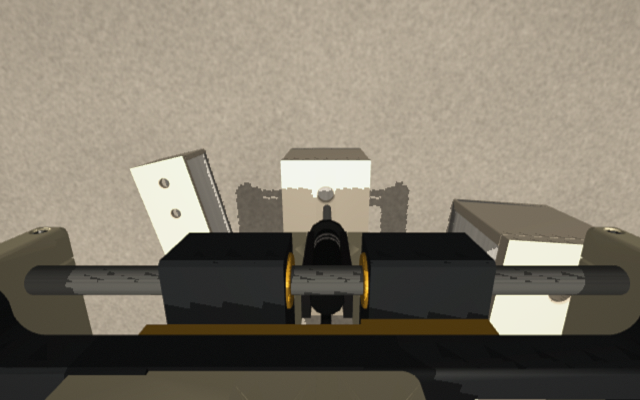

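The stylus is held upright: its tip is at about (326,206), against a predicted (326,207). I'll hover over the key and check the alignment.

Run:
```python
from h import *
q2=down(np.radians(-77.7)); X,Y=.5017,-.1505
goto([X,Y,.17],q2)
move_linear([X,Y,.136],velocity=.08); sleep(.3)
C,im,s=shot("wrist","w_hover.png"); print(s["opening"],np.round(s["tcp_pos"],4),np.round(s["orientation"],4),np.round(s["wrist_force"],2),s["time_s"])
T=R.from_quat(s["orientation"]).as_matrix()
print("tip px",proj(C,s["tcp_pos"]+T@[0,0,.07]),"hole px",proj(C,[X,Y,.058]))
u,v=np.round(proj(C,[X,Y,.058])).astype(int)
cv2.imwrite("pics/w_hover_z.png",cv2.resize(im[v-40:v+40,u-50:u+50,::-1],None,fx=7,fy=7,interpolation=2)); print(u,v)
```

```text
0.01347299490365726 [ 0.5019 -0.1505  0.1364] [ 7.788e-01 -6.273e-01  3.000e-04 -3.000e-04] [ 0.26  0.02 -0.56] 21.8833
tip px [326.06846601 206.92348957] hole px [326.4827588  203.64854601]
326 204
```

View pics/w_hover_z.png

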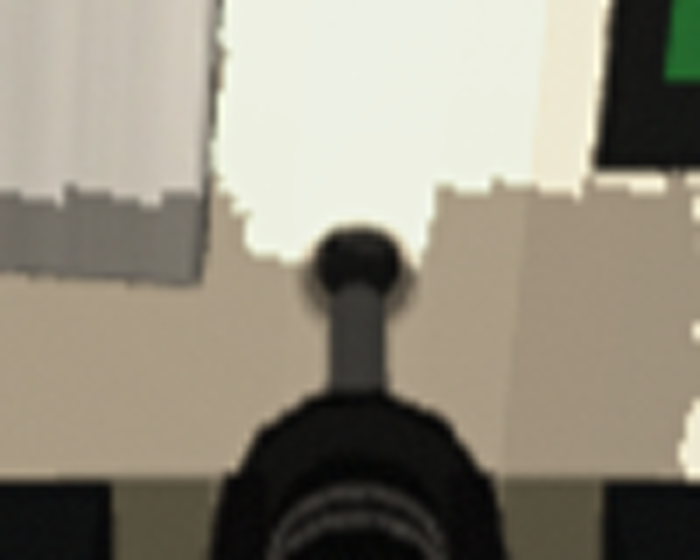

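The tip and hole are centred laterally at column 327, and the tip end lies inside the hole along the line of sight. I'll descend while watching the force.

Run:
```python
from h import *
X,Y=.5017,-.1506
f0=get_state()["wrist_force"]
move_linear([X,Y,.1265],velocity=.03); s=get_state(); f=s["wrist_force"]-f0; print(np.round(s["tcp_pos"],4),np.round(f,2))
z=.1255
ok=abs(f[2])<2.5
while ok and z>.1135:
    move_linear([X,Y,z],velocity=.02); s=get_state(); f=s["wrist_force"]-f0
    print(round(z,4),np.round(s["tcp_pos"],4),np.round(f,2),round(s["time_s"],2))
    if f[2]>10.5: break
    z-=.001
    if z<.120: z+=.0003
if ok:
    for i in range(4):
        sleep(.4); s=get_state(); print(np.round(s["tcp_pos"],4),np.round(s["wrist_force"]-f0,2),s["opening"],round(s["time_s"],2))
```

```text
[ 0.5015 -0.1507  0.1262] [ 0.3  -0.44 -0.39]
0.1255 [ 0.5017 -0.1506  0.1255] [-0.06 -0.23 -1.21] 22.65
0.1245 [ 0.5016 -0.1506  0.1244] [ 0.18 -0.34 -1.15] 22.9
0.1235 [ 0.5017 -0.1506  0.1234] [ 0.31 -0.05 -1.49] 23.15
0.1225 [ 0.5019 -0.1506  0.1226] [ 0.13 -0.12  0.31] 23.4
0.1215 [ 0.5018 -0.1506  0.1216] [-0.45 -0.55  1.29] 23.65
0.1205 [ 0.5018 -0.1506  0.1206] [ 0.02 -0.92  1.49] 23.9
0.1198 [ 0.5018 -0.1506  0.1199] [0.18 0.01 2.11] 24.15
0.1191 [ 0.5018 -0.1506  0.1192] [ 0.48 -0.35  2.31] 24.4
0.1184 [ 0.5018 -0.1506  0.1185] [0.81 0.37 3.86] 24.65
0.1177 [ 0.5019 -0.1507  0.1181] [0.22 0.81 6.39] 24.9
0.117 [ 0.5021 -0.1507  0.1179] [-2.11 -0.26  9.98] 25.15
0.1163 [ 0.5023 -0.1508  0.1177] [-2.03  0.87 13.97] 25.4
[ 0.5022 -0.1508  0.1177] [-2.4   2.02 13.94] 0.013528192739719239 25.8
[ 0.5022 -0.1508  0.1177] [-2.34  0.94 14.34] 0.013358836867499885 26.2
[ 0.5022 -0.1508  0.1176] [-2.2  -0.26 13.02] 0.013472654493218673 26.6
[ 0.5022 -0.1508  0.1177] [-2.26  0.94 13.58] 0.013487139467771525 27.0
```

The force follows the spring and then a hard stop at about 4.5 mm of travel. I held it for over 1.6 s at 13–14 N. Now I'll retract, check the held stylus and return it to the rack.

Run:
```python
from h import *
X,Y=.5017,-.1506
move_linear([X,Y,.18],velocity=.1)
q2=down(np.radians(-77.7)); X,Y=.5896,.1467
goto([X,Y,.185],q2); 
move_linear([X,Y,.156],velocity=.1); sleep(.3)
C,im,s=shot("wrist","w_ret.png"); print(s["opening"],np.round(s["tcp_pos"],4),np.round(s["orientation"],4),s["time_s"])
u,v=326,200
cv2.imwrite("pics/w_ret_z.png",cv2.resize(im[v-50:v+50,u-60:u+60,::-1],None,fx=6,fy=6,interpolation=2))
T=R.from_quat(s["orientation"]).as_matrix()
print("tip px",proj(C,s["tcp_pos"]+T@[0,0,.07]),"hole px",proj(C,[X,Y,.08]))
```

```text
0.013299317998309306 [0.5899 0.1468 0.1566] [ 7.788e-01 -6.273e-01  2.000e-04 -4.000e-04] 29.7083
tip px [326.06850774 206.92373693] hole px [326.53073923 204.22320749]
```

View pics/w_ret_z.png

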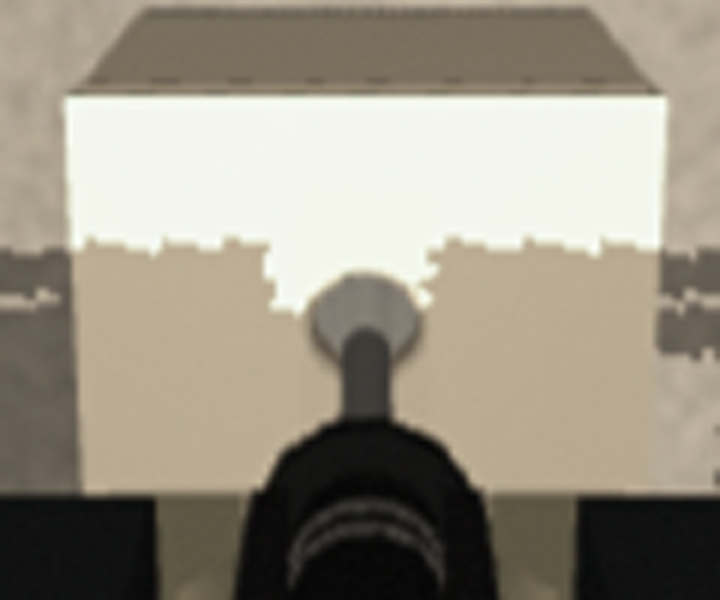

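The tip (column 327) is centred on the hole, so I'll lower it.

Run:
```python
from h import *
X,Y=.5896,.1467
f0=get_state()["wrist_force"]
move_linear([X,Y,.140],velocity=.05); s=get_state(); f=s["wrist_force"]-f0; print(np.round(f,2))
if np.abs(f).max()<3:
    move_linear([X,Y,.099],velocity=.08)
    z=.098
    while z>.0915:
        move_linear([X,Y,z],velocity=.03); s=get_state(); f=s["wrist_force"]-f0
        print(round(z,4),np.round(s["tcp_pos"],4),np.round(f,2),round(s["time_s"],2))
        if f[2]>3: break
        z-=.0007
    if f[2]>3 and z<.0975:
        gripper_open(); sleep(.2)
        move_linear([X,Y,.18],velocity=.12)
        q2=down(np.radians(-77.7))
        goto([.5896,.1467+.09,.215],q2); sleep(.3)
        C,im,s=shot("wrist","w_end.png"); print("top",proj(C,[X,Y,.144]),"collar",proj(C,[X,Y,.084]),s["time_s"])
        shot("scene","s_end.png"); shot("top","t_end.png")
```

```text
[ 0.5  -0.84 -0.83]
0.098 [0.5898 0.1468 0.0984] [0.66 0.53 0.14] 31.13
0.0973 [0.5896 0.1467 0.0974] [ 0.52 -0.05 -0.35] 31.38
0.0966 [0.5895 0.1467 0.0965] [ 0.82  0.61 -0.86] 31.63
0.0959 [0.5896 0.1467 0.0958] [ 0.63  0.21 -0.34] 31.88
0.0952 [0.5895 0.1467 0.0951] [ 1.29  0.38 -0.59] 32.13
0.0945 [0.5898 0.1467 0.0949] [-0.4  -1.34  3.4 ] 32.38
top [353.64680192  84.58709469] collar [347.94065043  88.67691911] 35.5
```

```bash
ls pics
```

```text
bz.png
m_rack.png
m_spatula_grip.png
m_stylus_grip.png
rz.png
s_end.png
scene0.png
scene1.png
t_end.png
top0.png
top1.png
w_bal.png
w_bal2.png
w_end.png
w_held.png
w_hover.png
w_hover_z.png
w_rack.png
w_rack2.png
w_ret.png
w_ret_z.png
wrist0.png
```

View pics/w_end.png

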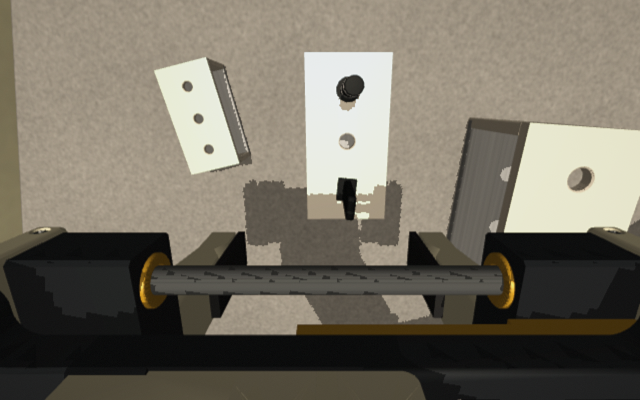

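View pics/s_end.png

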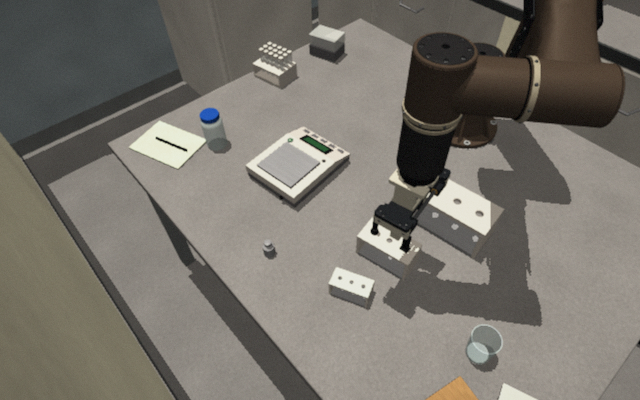

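The stylus hangs at (349,87), as before the grasp. The spatula and the other bystanders are where they were, the pan is flat, and the gripper is clear. I'll hand in.

Run:
```python
from h import *
print(close_job(), get_state()["time_s"])
```

```text
the job is handed in; nothing more can be done
the job is handed in; nothing more can be done
```

The job is done and handed in after about 36 s of the 67 s allowed; no verdict is reported.

- **Pan:** I pressed it down at pan_edge with the fingers shut. It met its hard stop at z = 0.0665 m, exactly the home height, at about 26 N. The later pictures show it lying flat.
- **Calibration key:** With nothing touching the pan, I pressed the key with the stylus tip. The force rose with the spring and then hit a hard stop after about 4.5 mm of apparent travel (4 mm nominal; the rest is probably give in the arm or a slight slip in the grip). I held it at 13–14 N for about 1.6 s.
- **Stylus:** I lowered it into its original hole until the collar met the rack, then released it. The last wrist picture shows it upright where it hung before, with the gripper open and clear.
- **Other things:** The bystanders look undisturbed in the last pictures I viewed. I did not view the final top-camera picture.

No check failed. The two sightings of the key hole differed by less than 1 mm.

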